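# Push a used tip box through the flap of the return chute

## Task

Push the pink pipette-tip box along the deck with the fingertips, through the orange flap, until it goes over the edge and slides down the clear chute to the end stop; then draw the fingers back so that the flap swings fully shut behind it. Only push the box: never pick it up. Leave the bottle, the jar and the beaker where they stand.

Things in the scene. Friction and masses are not known exactly. Their poses are not given: they have to be found in the camera images.
- chute: Fixed return chute. Origin on the bench (z = 0) midway below the shut flap; x level, inwards through the mouth, y left looking in, z up. Before the mouth (x = -145 to 0 mm) a white block, 134 mm wide, its flat top the deck at z = 90 mm, with two guide rails 118 mm apart inside, 8 mm wide, tops at z = 104 mm. Behind it a clear covered chute to the end stop at x = 149 mm, roof top at z = 154 mm.
- mouth (a point): Middle of the mouth's lower edge, where the deck ends and a slippery polished ramp starts down at 28 degrees (chute x = 0, y = 0, z = 90 mm; axes as the chute's). The mouth is 118 mm wide between walls 8 mm thick and clear to 53 mm above the deck. Once the box's middle is pushed past this edge it tips onto the ramp and slides down by itself.
- hinge (a point): Middle of the flap's hinge rod (6 mm thick, along y) across the top of the mouth, at chute x = 0, z = 146 mm. Upright fingers cannot pass below it and need not: they stop just short of it, 15 to 30 mm before x = 0.
- flap (a joint): Orange flap, 110 mm wide, 3 mm thick, 25 g, hanging from the hinge rod to 6 mm above the deck. 0 = hanging straight down (shut, against a stop: it cannot swing outwards); grows (rad) as it swings inwards and up, to 1.4. It yields to a light push of the box, rides over the box's top, and falls shut by its own weight within about two seconds once the box has gone.
- tipbox: Closed pipette-tip box, loose: white below, pink above with pale dots on top; 70 mm long (its x), 92 mm wide (its y), 30 mm high, 0.1 to 0.2 kg. Origin: centre of its underside. It starts flat on the deck between the rails, before the shut flap, its x within 0.12 rad of the chute's x. In the end it lies on the ramp against the end stop, its origin about 95 to 105 mm past the mouth.
- bottle: Amber reagent bottle with a blue cap, 60 mm across, 120 mm high; origin at the centre of its underside. Bystander.
- jar: White jar with a red cap, 60 mm across, 70 mm high; origin at the centre of its underside. Bystander.
- beaker: Open glass beaker, 64 mm across, 80 mm high; origin at the centre of its underside. Bystander.
Things that resemble listed ones, but are neither listed nor needed, are in the scene too. Of the things like the tipbox, leave any that is yellow; of the rest the larger one is meant.

How it is judged (in metres and radians):
On the way, in this order (a step that is already met when the one before it is completed fails the run):
1. the flap is pushed open (more than 0.4 rad) (value of joint flap above 0.4 rad), for 0.1 s.
2. the tip box is through the mouth and down the chute (its origin more than 80 mm past the mouth) (x of tipbox in the frame of chute above 0.08 m), for 0.1 s.
At the end, for the whole second after the job is handed in: The tip box lies still on the ramp, right side up, its origin more than 85 mm past the mouth (at the end stop), the flap hangs shut (below 0.08 rad), and bottle, jar and beaker stand within 20 mm of where they were (x of tipbox in the frame of chute between 0.085 and 0.14 m and y of tipbox in the frame of chute between -0.03 and 0.03 m and z of tipbox in the frame of chute below 0.06 m and angle between tipbox's own z axis and vertical below 0.65 rad and value of joint flap below 0.08 rad and linear speed of tipbox below 0.01 m/s and distance of each of bottle, jar, beaker from where it was at the start of the episode below 0.02 m); the robot touches nothing.
It fails at once if the tip box is lifted (its origin more than 12 mm above the deck) or tipped over (more than 1 rad) (height (world z) of tipbox above 0.102 m or angle between tipbox's own z axis and vertical above 1 rad).
It fails at once if the bottle, the jar or the beaker is moved more than 20 mm or tipped over (distance of any of bottle, jar, beaker from where it was at the start of the episode above 0.02 m or angle between any of bottle, jar, beaker's own z axis and vertical above 0.3 rad).
It also fails if it takes over 38 s, if anything falls off the work surface, if the arm or the gripper's body presses on something with over 40 N, if the wrist force passes 120 N, or if a joint passes its speed limit or range.

## Robot

A 6-joint arm with a two-finger parallel gripper is mounted at the origin on the work surface. World frame = base frame: x ahead of the robot, y to its left, z up, the work surface at z = 0. Lengths are in mm, angles in degrees, forces in N, time in s.
With the tool pointing down it reaches from about 350 to 850 mm from the base axis. Payload 8.1 kg.
Tool frame: the origin (TCP) lies between the finger pads; the fingertips stand 22 mm ahead of it and the grasp point (between the pads) lies 3 mm ahead of it; z points along the fingers, y is the line along which they close (so a half turn about z gives the same grasp; the last joint's range is limited). The gripper opens to 85 mm and grips with 20 to 120 N. Pads are 22 mm wide; open, the fingers measure 114 mm over their backs; the gripper's body (76 mm by 85 mm) begins 54 mm behind the grasp point. The pads swing forward as they close: fully open they stand 13 mm farther back than shut.
Start: joints at [62.945, 7.471, 85.268, -0, 87.261, -4.893], TCP at [226.315, 555.686, 253.292] pointing down, gripper open.
Joint ranges: [-169.43, 169.43], [-51.17, 129.36], [1.28, 143.12], [-76.62, 256.62], [0, 156.53], [-152.29, 152.29]. Speed limits (degrees/s): [136.94, 136.94, 159.86, 180, 180, 180].

## Interface

Orientations are given as [roll, pitch, yaw] about the fixed x, y, z axes, in that order (R = Rz(yaw) Ry(pitch) Rx(roll)).
In Python, from bench import sense, snapshot, calibration, hand_in gives the robot as it stands.
- The arm moves only by the shell command python3 -m crank 'ROWS' [FORCE]. ROWS is JSON, a list of rows, each a list of 5 numbers: the shift along the tool's x, y, z in cm, then the turn about the tool's z in rad, then the finger opening in cm, from 0 to 8.54. A call has 1 to 20 rows; each row is the pose to reach, as a shift and turn from the pose commanded when the call began, along the tool's axes at that moment; what a row does not reach only later rows make up. A row lasts 1/10 s, in which the tool goes at most 50 mm and 8.59 degrees, less where a joint would pass 70% of its speed; a pose out of reach is approached as far as the arm can. A call with a gripper value outside its range is refused whole. The fingers move at their own pace and stop on an object; FORCE is the grip in N (left out, the last holds). Time passes only in rows, so rows that repeat a pose let the fingers close. It gives the time, the measured TCP pose, the force, the opening and the grip force at its end, in the units of the state.
- sense(): the state, without advancing time (a new reading comes with each control period).
- snapshot(name): name is "side" or "top" or "wrist"; returns (picture, depth): 420x560x3 uint8, red, green, blue; 420x560 float32, mm along the optical axis (not along the pixel's ray), 0 where there is no reading.
- calibration(name): a dict with "fovy" (degrees; the focal length in pixels is half the picture's height over the tangent of half this angle, whatever the lens; pixels are square), "cx", "cy" (the principal point, pixels), "rvec" (rotation vector, rad) and "tvec" (3), from world to camera coordinates, as OpenCV has them; the wrist camera has in their place "tool_from_camera" (4x4, takes a point from camera to tool coordinates, whose origin is the TCP and whose axes are the flange's). Camera axes: x right, y down, z forward; pixel columns grow to the right and rows downward; lengths in mm; the calibration is good to about 2 mm. The wrist camera is an equidistant fisheye: a pixel r from the principal point sees the ray r / f radians off the axis. A picture is of the moment at which its call begins: read the wrist's pose just before it. calibration takes no time and is no camera call.
- hand_in(): hands the job in; it is judged then, once.
The state is a dict: "time": time; "joint_pos": joint angles; "qd": joint speeds; "joint_efforts": joint torques, N m; "tool_pos": TCP position; "tcp_rot": TCP orientation; "ft_force": force on the tool from outside, world axes, zero at the start; "wrist_torque": the same for the moment, N m; "finger_gap": finger opening in mm; "grip_force": force on a finger pad.
Only numpy, scipy, OpenCV 4.12 (cv2) and the standard library are available. Lean on these libraries where they do the work, as an engineer would, in place of code of your own. Each camera call takes 0.05 s, during which the arm holds its last target. There are 200 camera calls.

## Working session

There is one attempt and no reset: what is moved stays moved. The work goes in short steps, Python scripts to look and compute and a shell command to move; the robot and the scene stay as the last step left them, time stands still between calls to the robot, and variables do not carry over. Pictures are saved under pics/ and viewed, at most 10 in all, crops included, and the job is handed in when it is done.

```bash
mkdir -p pics
cat > h.py <<'E'
import numpy as np, cv2
from bench import *
def save(n,out):
    p,d=snapshot(n); cv2.imwrite(f'pics/{out}.png',p[:,:,::-1]); np.save(f'pics/{out}.npy',d); return p,d
def cam(n):
    c=calibration(n); f=210/np.tan(np.radians(c['fovy'])/2); R=cv2.Rodrigues(np.array(c['rvec'],float))[0]; return f,c['cx'],c['cy'],R,np.array(c['tvec'],float).ravel()
def world(n,d,u,v):
    f,cx,cy,R,t=cam(n); z=np.median(d[v-1:v+2,u-1:u+2]); return R.T@(np.array([(u-cx)*z/f,(v-cy)*z/f,z])-t)
def onplane(n,u,v,h):
    f,cx,cy,R,t=cam(n); r=R.T@np.array([(u-cx)/f,(v-cy)/f,1]); o=-R.T@t; return o+r*(h-o[2])/r[2]
E
python3 - <<'E'
from h import *
s=sense();print(s['tool_pos'],s['tcp_rot'],s['time'],s['finger_gap'])
save('top','top1');save('side','side1')
E
```

```text
[226.07983803 555.23190921 252.24652319] [-1.79895807e+02 -9.82468299e-03  1.57836279e+02] 0.0 85.60377754253628
```

View pics/top1.png

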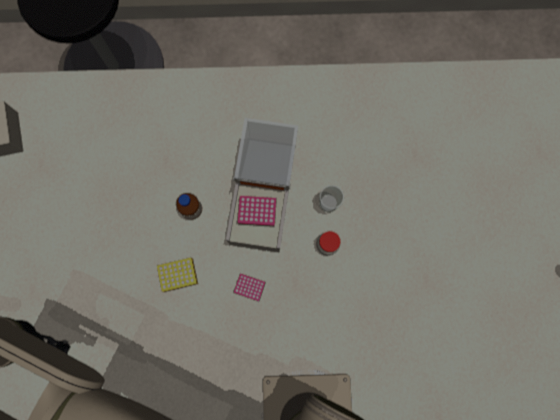

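View pics/side1.png

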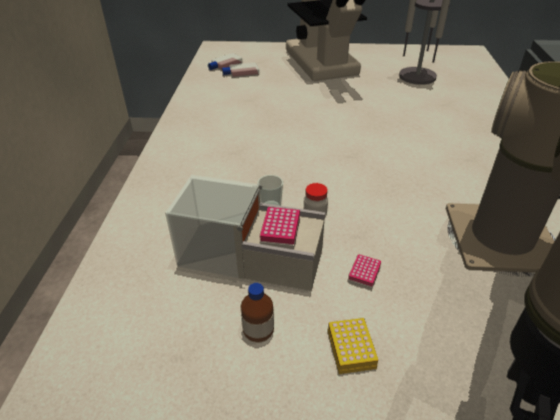

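The top view shows the chute at about (262,185), running up the image. The pink box is on the deck at (257,211), the bottle at (188,205), the jar at (329,242) and the beaker at (330,199). I'll enlarge it to read corners.

Run:
```python
import cv2
p=cv2.imread('pics/top1.png')[115:260,170:350]; cv2.imwrite('pics/crop1.png',cv2.convertScaleAbs(cv2.resize(p,None,fx=4,fy=4,interpolation=cv2.INTER_CUBIC),alpha=1.5))
```

```text
(no output)
```

View pics/crop1.png

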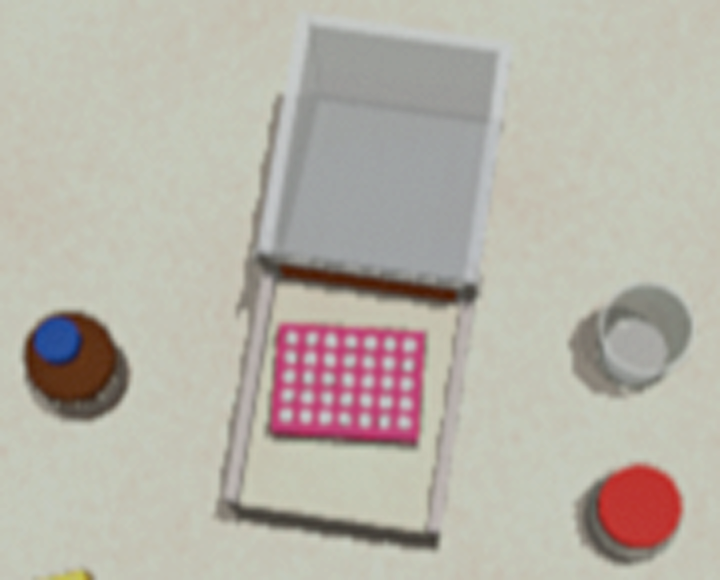

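Run:
```python
from h import *
d=np.load('pics/top1.npy')
def P(n,u,v,h):
    U,V=170+(u+.5)/4-.5,115+(v+.5)/4-.5
    w=onplane('top',U,V,h); print(n,w.round(1),'depth z',world('top',d,round(U),round(V)).round(0)); return w
FL=P('rail FL',226,500,104);FR=P('rail FR',440,533,104)
WL=P('wall L',262,258,154);WR=P('wall R',478,290,154);BL=P('back L',305,15,154);BR=P('back R',508,45,154)
print('widths',np.linalg.norm(FL-FR),np.linalg.norm(WL-WR),'expect 134')
b=[P('box',u,v,120) for u,v in [(279,325),(426,331),(416,438),(271,433)]]
P('boxc',349,380,120);P('deck',340,490,90)
m=(WL+WR)/2; f=(FL+FR)/2; k=(BL+BR)/2
print('mouth',m,'front',f,'len',np.linalg.norm((m-f)[:2]),'back',np.linalg.norm((m-k)[:2]))
for a in((m-f),(k-f),(FL-FR)): print('ang',np.degrees(np.arctan2(a[1],a[0])))
c=sum(b)/4; e=(b[0]+b[1]-b[2]-b[3])[:2]; g=(b[0]+b[3]-b[1]-b[2])[:2]
print('box',c,'size',np.linalg.norm(e)/2,np.linalg.norm(g)/2,'ang',np.degrees(np.arctan2(e[1],e[0])),np.degrees(np.arctan2(g[1],g[0]))-90)
for n,u,v,h in [('bottle',70,355,110),('jar',640,507,70),('beaker',645,335,80)]:P(n,u,v,h)
```

```text
rail FL [440.7 188.6 104. ] depth z [443. 191.  84.]
rail FR [416.8  58.5 104. ] depth z [429.  55.   2.]
wall L [579.5 161.3 154. ] depth z [582. 162. 146.]
wall R [556.1  32.1 154. ] depth z [558.  32. 149.]
back L [733.8 132.7 154. ] depth z [735. 132. 153.]
back R [710.7   8.2 154. ] depth z [768.  -2.   4.]
widths 132.3090841987246 131.27310203984734 expect 134
box [545.9 153.7 120. ] depth z [553. 156.  90.]
box [539.5  63.5 120. ] depth z [547.  63.  91.]
box [473.1  71.6 120. ] depth z [474.  71. 118.]
box [478.6 159.5 120. ] depth z [483. 162.  92.]
boxc [510.2 111.4 120. ] depth z [509. 111. 121.]
deck [447.  119.2  90. ] depth z [447. 118.  90.]
mouth [567.80526099  96.721864   154.        ] front [428.7417463  123.55262224 104.        ] len 141.62821296069586 back 156.7084422304892
ang -10.920397403379038
ang -10.25275072135796
ang 79.59100120711639
box [509.28015063 112.05773028 120.        ] size 67.1965370356056 89.26641005127868 ang -5.956004535093453 -3.805204738504088
bottle [532.8 283.5 110. ] depth z [532. 283. 118.]
jar [434.  -68.2  70. ] depth z [435. -69.  70.]
beaker [542.2 -75.9  80. ] depth z [560. -85.   7.]
```

Measurements fit the given sizes. The chute yaw is about -10.4°, the mouth is near (569,97), and the box is at chute (-61,+4), turned about +5°. I'll move above the deck behind the box with the fingers half closed and their line along the chute's y.

```bash
python3 -m crank '[[-1,-0.9,0,-0.01,4],[-3,-2.6,0,-0.03,4],[-6,-5.2,0,-0.05,4],[-9.5,-8.2,0,-0.07,4],[-13,-11.2,0,-0.09,4],[-16.5,-14.3,0,-0.11,4],[-20,-17.3,0,-0.13,4],[-23.5,-20.4,0,-0.15,4],[-27,-23.4,0,-0.17,4],[-30.5,-26.4,0,-0.19,4],[-33.5,-29,0,-0.2,4],[-35.5,-30.8,0,-0.206,4],[-36.5,-31.6,0,-0.206,4],[-36.8,-31.9,0,-0.206,4],[-36.8,-31.9,0,-0.206,4]]'
python3 - <<'E'
from h import *
s=sense();print(s['tool_pos'],s['tcp_rot'],s['time'],s['finger_gap'],s['ft_force'])
print(calibration('wrist'))
save('wrist','w1');
E
```

```text
time: 1.6
tool_pos: [446.5, 121.4, 253.1]
tcp_rot: [180.0, -0.0, 169.6]
ft_force: [0.7, -0.2, 0.1]
finger_gap: 39.8
grip_force: 0.0
[446.52916582 121.38618298 253.13589441] [ 1.79993379e+02 -2.50796407e-02  1.69605998e+02] 1.6 39.828161546506145 [ 0.70447056 -0.21028267  0.11171385]
{'fovy': 65.70646984690485, 'cx': 281.3061683196268, 'cy': 210.1196755547775, 'tool_from_camera': array([[ 5.26234709e-05, -9.56015161e-01, -2.93317249e-01,
         7.47787987e+01],
       [ 9.99999914e-01,  1.70694828e-04, -3.76941274e-04,
        -6.14517066e-01],
       [ 4.10429310e-04, -2.93317204e-01,  9.56015089e-01,
        -1.20217128e+02],
       [ 0.00000000e+00,  0.00000000e+00,  0.00000000e+00,
         1.00000000e+00]])}
```

View pics/w1.png

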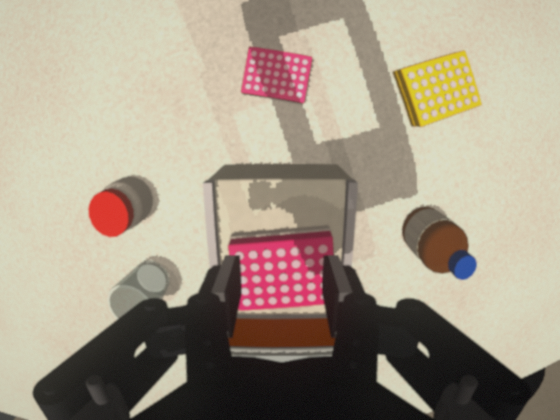

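The wrist view is from behind the box. It shows the box's rear top edge from (229,243) to (333,234) and the deck's front corners at about (206,182) and (354,181). The rear edge needs checking against the descent point.

Run:
```python
from h import *
c=calibration('wrist');f=210/np.tan(np.radians(c['fovy'])/2);T=c['tool_from_camera']
from scipy.spatial.transform import Rotation as Ro
R=Ro.from_euler('xyz',[180,0,169.6],degrees=True).as_matrix();t=np.array([446.5,121.4,253.1])
M=np.array([569,97]);a=np.radians(-10.4);u=np.array([np.cos(a),np.sin(a)]);v=np.array([-u[1],u[0]])
for n,U,V,h in [('rearL',333,234,120),('rearR',229,243,120),('frontL?',330,302,120),('frontR?',236,307,120),('railL',356,181,104),('railR',205,182,104)]:
    q=np.array([U-c['cx'],V-c['cy']]);r=np.hypot(*q);th=r/f
    ray=R@T[:3,:3]@np.array([*(q/r*np.sin(th)),np.cos(th)]);o=R@T[:3,3]+t
    w=o+ray*(h-o[2])/ray[2]; p=w[:2]-M; print(n,w.round(1),'chute',(p@u).round(1),(p@v).round(1))
```

```text
rearL [477.8 159.2 120. ] chute -100.9 44.7
rearR [470.   71.1 120. ] chute -92.7 -43.4
frontL? [545.  148.5 120. ] chute -32.9 46.3
frontR? [534.7  61.5 120. ] chute -27.3 -41.1
railL [439.9 187.2 104. ] chute -143.3 65.4
railR [417.3  59.2 104. ] chute -142.4 -64.6
```

```bash
python3 -m crank '[[0,0,1.5,0,4],[0,0,4,0,4],[0,0,7,0,4],[0,0,9.5,0,4],[0,0,11.5,0,4],[0,0,12.7,0,4],[0,0,13.3,0,4],[0,0,13.5,0,4],[0,0,13.5,0,4]]'
python3 -m crank '[[-0.5,0,0,0,4],[-1.2,0,0,0,4],[-1.9,0,0,0,4],[-2.6,0,0,0,4],[-3.3,0,0,0,4],[-4,0,0,0,4],[-4.7,0,0,0,4],[-5.2,0,0,0,4],[-5.5,0,0,0,4],[-5.5,0,0,0,4]]'
python3 -c "
from h import *
save('side','s2')"
```

```text
time: 2.55
tool_pos: [447.1, 121.7, 118.8]
tcp_rot: [180.0, 0.0, 169.7]
ft_force: [-0.4, -0.5, 0.4]
finger_gap: 39.8
grip_force: 0.0
time: 3.55
tool_pos: [501.3, 111.5, 118.3]
tcp_rot: [-180.0, 0.0, 169.6]
ft_force: [0.3, 0.8, -0.1]
finger_gap: 39.9
grip_force: 0.0
```

View pics/s2.png

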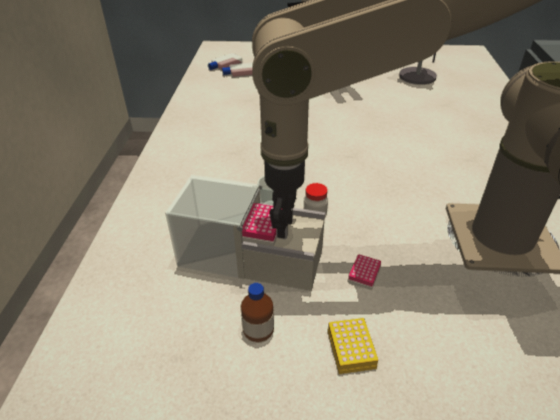

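The box has moved squarely forward into the flap, with the fingertips behind it. I'll push on to about 18 mm before the hinge.

```bash
python3 -m crank '[[-0.5,0,0,0,4],[-1.1,0,0,0,4],[-1.7,0,0,0,4],[-2.3,0,0,0,4],[-2.9,0,0,0,4],[-3.4,0,0,0,4],[-3.8,0,0,0,4],[-3.9,0,0,0,4],[-3.9,0,0,0,4],[-3.9,0,0,0,4],[-3.9,0,0,0,4]]'
python3 -c "
from h import *
save('side','s3')"
```

```text
time: 4.7
tool_pos: [539.1, 104.6, 118.3]
tcp_rot: [-180.0, -0.0, 169.6]
ft_force: [-0.5, -0.3, -0.4]
finger_gap: 40.3
grip_force: 0.0
```

View pics/s3.png

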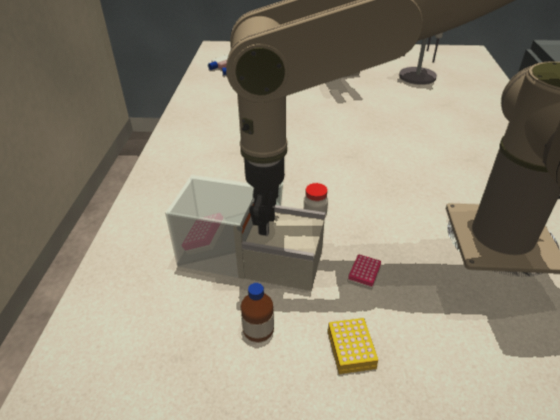

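The box is on the ramp, at (202,230) through the clear wall. Next I draw back, rise and let it settle.

```bash
python3 -m crank '[[0.5,0,0,0,4],[1.5,0,0,0,4],[3,0,0,0,4],[4.5,0,0,0,4],[6,0,-0.5,0,4],[7.5,0,-2,0,4],[8.5,0,-4.5,0,4],[9,0,-7.5,0,4],[9,0,-10.5,0,4],[9,0,-13,0,4],[9,0,-14.5,0,4],[9,0,-15,0,4],[9,0,-15,0,4],[9,0,-15,0,4],[9,0,-15,0,4],[9,0,-15,0,4],[9,0,-15,0,4],[9,0,-15,0,4],[9,0,-15,0,4],[9,0,-15,0,4]]'
python3 -c "
from h import *
p,d=save('side','s4')
cv2.imwrite('pics/s4c.png',cv2.resize(p[160:300,150:350,::-1],None,fx=4,fy=4,interpolation=cv2.INTER_CUBIC))"
```

```text
time: 6.75
tool_pos: [450.7, 120.7, 268.3]
tcp_rot: [180.0, 0.0, 169.6]
ft_force: [0.4, 1.0, 0.3]
finger_gap: 40.0
grip_force: 0.0
```

View pics/s4c.png

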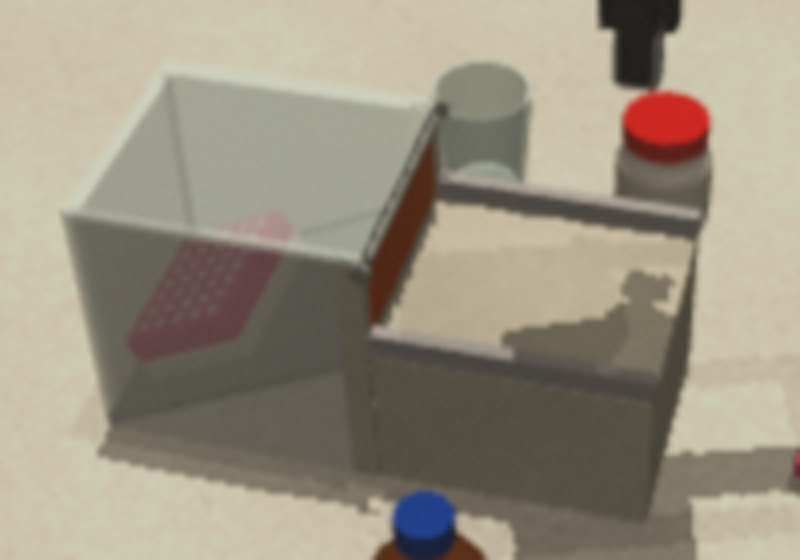

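The flap hangs shut and the box lies on the ramp. I'll check its position by projecting the expected end-stop pose into this picture.

Run:
```python
from h import *
f,cx,cy,R,t=cam('side');a=np.radians(-10.4);u=np.array([np.cos(a),np.sin(a),0]);v=np.array([-u[1],u[0],0]);k=np.array([0,0,1]);b=np.radians(28)
e=np.cos(b)*u-np.sin(b)*k;n=np.sin(b)*u+np.cos(b)*k
for X in (75,85,100):
    o=np.array([570,97,90])+X*u-X*np.tan(b)*k
    for s,w in((35,46),(35,-46),(-35,46),(-35,-46)):
        q=R@(o+s*e+w*v+30*n)+t; print(X,s,w,((f*q[0]/q[2]+cx-150)*4).round(),((f*q[1]/q[2]+cy-160)*4).round())
```

```text
75 35 46 168.0 327.0
75 35 -46 231.0 218.0
75 -35 46 272.0 300.0
75 -35 -46 330.0 190.0
85 35 46 152.0 331.0
85 35 -46 215.0 222.0
85 -35 46 254.0 305.0
85 -35 -46 313.0 194.0
100 35 46 128.0 337.0
100 35 -46 193.0 229.0
100 -35 46 229.0 311.0
100 -35 -46 289.0 201.0
```

The observed corners, (130,340), (190,235) and (290,210), match an origin about 100 mm past the mouth, so the box is at the end stop.

```bash
python3 -c "
from bench import *
print(hand_in())"
```

```text
the job is handed in; nothing more can be done
None
```

The pink tip box was pushed through the flap and lies at the end stop, about 100 mm past the mouth. The flap hangs shut, the arm did not come near the bottle, jar or beaker, and the job was handed in (no verdict returned).

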